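Put the stacked gauge discs away in their nests

ROBOT

A 7-joint arm with a two-finger parallel gripper is mounted at the origin on a cart in front of the work surface, level with it; the furniture and walls round the work are solid. World frame = base frame: x ahead of the robot, y to its left, z up, the work surface at z = 0. Lengths are in m, angles in rad, forces in N, time in s.
With the tool pointing down it reaches from about 0.425 to 0.875 m from the base axis. Payload 4.7 kg.
Tool frame: the origin (TCP) lies midway between the tips of the shut fingers; the grasp point (between the pads) lies 19 mm behind it; z points along the fingers, y is the line along which they close (so a half turn about z gives the same grasp; the last joint's range is limited). The gripper opens to 87 mm and grips with 3 to 60 N. Pads are 19 mm wide; open, the fingers measure 117 mm over their backs; the gripper's body (75 mm by 190 mm) begins 51 mm behind the grasp point.
Start: joints at [1.24, 0.321, -0.07, 1.45, 0.023, 1.371, -0.057], TCP at [0.22, -0.612, 0.223] pointing down, gripper open.
Joint ranges: [-2.86, 2.86], [-0.3, 2.09], [-1.38, 1.24], [0.06, 2.45], [-1.56, 4.7], [0.09, 2.05], [-2.69, 2.69]. Speed limits (rad/s): [2.57, 2.57, 3.14, 3.14, 3.14, 3.14, 3.14].

INTERFACE

Orientations are given as a rotation vector (axis times angle).
In Python, from bench import ctrl gives the robot as it stands. The module is installed in compiled form; this text tells all that it offers.
- The arm moves only by the shell command python3 -m handwheel 'ROWS' [FORCE]. ROWS is JSON, a list of rows, each a list of 7 numbers: the finger opening in m, from 0 to 0.087, then the shift along the tool's x, y, z in m, then the turn, a rotation vector about the tool's x, y, z in degrees. A call has 1 to 12 rows; each row shifts and turns the commanded pose from where the row before left it, along the tool's axes as they then stand; what a row does not reach is not made up. A row lasts 1/8 s, in which the tool goes at most 62.5 mm and 10.7 degrees, less where a joint would pass 70% of its speed; a pose out of reach is approached as far as the arm can. A call is refused whole if a number of a shift passes 0.0625 or a number of a turn 10.7, either way. A call with a gripper value outside its range is refused whole. The fingers move at their own pace and stop on an object; FORCE is the grip in N (left out, the last holds). Time passes only in rows, so rows that do not move let the fingers close. It gives the time, the measured TCP pose, the force, the opening and the grip force at its end, in the units of the state.
- ctrl.get_state(): the state, without advancing time (a new reading comes with each control period).
- ctrl.get_image(name): name is "scene" or "top"; returns (picture, depth): 420x560x3 uint8, blue, green, red; 420x560 float32, m along the optical axis (not along the pixel's ray), 0 where there is no reading.
- ctrl.camera_info(name): a dict with "intrinsics" (3x3 intrinsics, pixels), "R" (3x3) and "t" (3): a world point X has camera coordinates R X + t. Camera axes: x right, y down, z forward; pixel columns grow to the right and rows downward; lengths in m; the calibration is good to about 2 mm. A picture is of the moment at which its call begins. camera_info takes no time and is no camera call.
- ctrl.close_job(): hands the job in; it is judged then, once.
The state is a dict: "time": time; "joint_positions": joint angles; "qd": joint speeds; "joint_torque": joint torques, N m; "position": TCP position; "tool_rot": TCP orientation; "ft_force": force on the tool from outside, world axes, zero at the start; "torque": the same for the moment, N m; "grip_width": opening from 0.0 (shut) to 1.0 (fully open); "grip_force": force on a finger pad.
Only numpy, scipy, OpenCV 4.12 (cv2) and the standard library are available. Lean on these libraries where they do the work, as an engineer would, in place of code of your own. Each camera call takes 0.05 s, during which the arm holds its last target. There are 200 camera calls.

TASK

Four steel gauge discs were left piled on the bench. Take the stack apart and put each disc flat in the wooden nest whose round recess is made for its size, lying fully down on the recess floor. Do not let any disc tip over, and leave the galvanised pipe elbow and the caliper where they are.

Things in the scene. Friction and masses are not known exactly. Their poses are not given: they have to be found in the camera images.
- disc_66: The largest of four loose plain steel gauge discs: a thick solid cylinder with bevelled rims and a small blind centre hole, diameter 66 mm, height 30 mm, under 0.9 kg. At the start it is at the bottom of the stack, standing on the bench; each disc sits within about 5 mm of the middle of the one below. Origin at the centre of its underside, z up along its axis.
- disc_52: The second largest of four loose plain steel gauge discs: a thick solid cylinder with bevelled rims and a small blind centre hole, diameter 52 mm, height 28 mm, under 0.9 kg. At the start it is second from the bottom of the stack, on the largest disc; each disc sits within about 5 mm of the middle of the one below. Origin at the centre of its underside, z up along its axis.
- disc_38: The third largest of four loose plain steel gauge discs: a thick solid cylinder with bevelled rims and a small blind centre hole, diameter 38 mm, height 26 mm, under 0.9 kg. At the start it is third from the bottom of the stack, under the smallest disc; each disc sits within about 5 mm of the middle of the one below. Origin at the centre of its underside, z up along its axis.
- disc_24: The smallest of four loose plain steel gauge discs: a thick solid cylinder with bevelled rims and a small blind centre hole, diameter 24 mm, height 24 mm, under 0.9 kg. At the start it is on top of the stack; each disc sits within about 5 mm of the middle of the one below. Origin at the centre of its underside, z up along its axis.
- nest_66: The largest of four storage nests, for the largest disc: a square wooden block 100 x 100 x 16 mm, fixed to the bench, with a round recess in its top, 78 mm across and 8 mm deep (floor 8 mm above the underside), mouth bevelled. Its disc has 6 mm play all round; the next larger disc does not go in. Origin at the centre of the underside, z up.
- nest_52: The second largest of four storage nests, for the second largest disc: a square wooden block 86 x 86 x 16 mm, fixed to the bench, with a round recess in its top, 64 mm across and 8 mm deep (floor 8 mm above the underside), mouth bevelled. Its disc has 6 mm play all round; the next larger disc does not go in. Origin at the centre of the underside, z up.
- nest_38: The third largest of four storage nests, for the third largest disc: a square wooden block 72 x 72 x 16 mm, fixed to the bench, with a round recess in its top, 50 mm across and 8 mm deep (floor 8 mm above the underside), mouth bevelled. Its disc has 6 mm play all round; the next larger disc does not go in. Origin at the centre of the underside, z up.
- nest_24: The smallest of four storage nests, for the smallest disc: a square wooden block 58 x 58 x 16 mm, fixed to the bench, with a round recess in its top, 36 mm across and 8 mm deep (floor 8 mm above the underside), mouth bevelled. Its disc has 6 mm play all round; the next larger disc does not go in. Origin at the centre of the underside, z up.
- elbow: A loose galvanised steel pipe elbow lying flat, 64 x 64 x 33 mm, a bystander to be left alone. Origin under the middle of its outline.
- caliper: A loose steel caliper lying flat to the right of the work, 200 x 78 x 13 mm, a bystander to be left alone. Origin at the centre of its underside.
There are look-alikes about, which are no part of the job. What is shaped like the disc_52 but turquoise is not meant.

How it is judged:
By the outcome, as a careful person would: the job done as asked, in the order asked, and still so for the second after the job is handed in, with the robot touching nothing.
It also fails if it takes over 93 s, if anything falls off the work surface, if the arm or the gripper's body presses on something with over 40 N, if the wrist force passes 120 N, or if a joint passes its speed limit or range.

## Working session

There is one attempt and no reset: what is moved stays moved. The work goes in short steps, Python scripts to look and compute and a shell command to move; the robot and the scene stay as the last step left them, time stands still between calls to the robot, and variables do not carry over. Pictures are saved under pics/ and viewed, at most 14 in all, crops included, and the job is handed in when it is done.

```bash
mkdir -p pics; python3 - <<'E'
from bench import ctrl
import cv2,numpy as np
for n in("top","scene"):
    p,d=ctrl.get_image(n); cv2.imwrite(f"pics/{n}0.png",p); np.savez(f"{n}0.npz",p=p,d=d)
    i=ctrl.camera_info(n); R=np.array(i["R"]);print(n,np.array(i["intrinsics"]).tolist(),R.round(4).tolist(),i["t"],(-R.T@np.array(i["t"])).round(3))
s=ctrl.get_state();print(s)
E
```

```text
top [[432.3291889684818, 0.0, 282.6664160379502], [0.0, 432.3291889684818, 211.48119101263376], [0.0, 0.0, 1.0]] [[-0.1001, -0.995, -0.0003], [-0.9717, 0.0978, -0.2152], [0.2142, -0.0213, -0.9766]] [-0.00539642  0.59490704  0.90397502] [ 0.384 -0.044  1.011]
scene [[464.10552656609485, 0.0, 282.31773953472464], [0.0, 464.10552656609485, 208.513445744754], [0.0, 0.0, 1.0]] [[-0.7763, -0.6303, 0.0092], [-0.3717, 0.4458, -0.8143], [0.5092, -0.6356, -0.5804]] [0.43086365 0.29973383 0.74666797] [0.066 0.613 0.673]
{'time': 0.1, 'joint_positions': array([ 1.24010047,  0.32173382, -0.07006819,  1.45152559,  0.02260185,
        1.37078167, -0.0568924 ]), 'qd': array([-7.65575959e-05,  3.22778650e-04, -1.06271286e-03, -2.82671030e-03,
        1.92914721e-03,  3.72487254e-04,  1.71704040e-03]), 'joint_torque': array([-2.62911108e-04, -4.92572951e+01, -4.05835323e-01, -3.13394666e+01,
       -6.41829567e-02,  3.95613606e-02,  3.15911325e-05]), 'position': array([ 0.21948669, -0.6113158 ,  0.22159428]), 'tool_rot': array([-3.09342342e+00, -5.38677899e-01,  5.98607337e-04]), 'ft_force': array([-0.52937512,  0.30571253,  0.10606073]), 'torque': array([-0.02672918,  0.02921496,  0.02163445]), 'grip_force': 0.0, 'grip_width': 1.000308313691751}
```

View pics/top0.png

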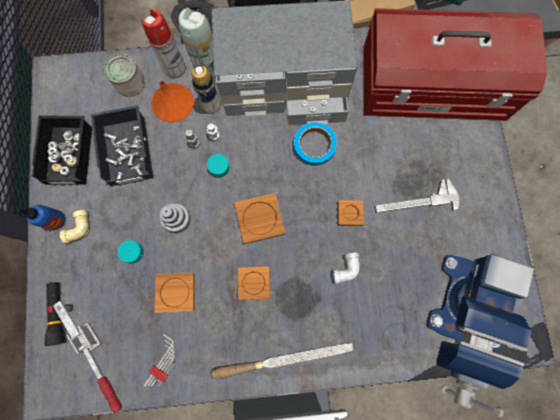

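View pics/scene0.png

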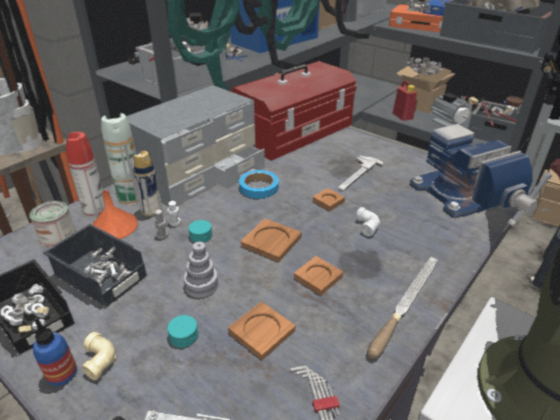

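Top view: the grey stack is at (174,217). The nests are at (260,217), (174,292), (253,282) and (350,212), the white elbow is at (346,267) and the caliper at (420,200). The turquoise discs at (218,165) and (130,251) are look-alikes. Next I'll measure positions.

```bash
cat > h.py <<'E'
import cv2,numpy as np
from bench import ctrl
def cam(n):
    i=ctrl.camera_info(n);return np.array(i["intrinsics"]),np.array(i["R"]),np.array(i["t"])
def ray(n,uv,z):
    K,R,t=cam(n);uv=np.atleast_2d(uv).astype(float)
    d=(np.linalg.inv(K)@np.c_[uv,np.ones(len(uv))].T).T@R;c=-R.T@t
    return c+d*((z-c[2])/d[:,2])[:,None]
def cloud(n,d):
    K,R,t=cam(n);v,u=np.indices(d.shape)
    P=np.stack([(u-K[0,2])/K[0,0]*d,(v-K[1,2])/K[1,1]*d,d],-1)
    return (P-t)@R
def proj(n,X):
    K,R,t=cam(n);q=(K@(R@np.atleast_2d(X).T+t[:,None])).T;return q[:,:2]/q[:,2:]
E
python3 - <<'E'
from h import *
for n in("top","scene"):
    f=np.load(n+"0.npz");p,d=f["p"],f["d"];C=cloud(n,d)
    hsv=cv2.cvtColor(p,cv2.COLOR_BGR2HSV)
    m=cv2.inRange(hsv,(5,110,60),(18,230,255));m=cv2.morphologyEx(m,cv2.MORPH_CLOSE,np.ones((5,5)))
    cs=cv2.findContours(m,cv2.RETR_EXTERNAL,cv2.CHAIN_APPROX_NONE)[0]
    for c in cs:
        if cv2.contourArea(c)<250: continue
        k=np.zeros_like(m);cv2.drawContours(k,[c],-1,255,-1);P=C[(k>0)&(d>0)]
        Q=ray(n,c[:,0,:],0.012)[:,:2]
        (x,y),(w,h),a=cv2.minAreaRect((Q*1000).astype(np.float32))
        print(n,c[:,0].mean(0).round(),"rect",round(x,1),round(y,1),round(w,1),round(h,1),round(a),"zmed",np.percentile(P[:,2],[10,50,90]).round(4))
    # stack
    lo,hi=((174,217),30) if n=="top" else ((200,268),50)
    v,u=np.indices(d.shape);s=(abs(u-lo[0])<hi)&(abs(v-lo[1])<hi)&(d>0);P=C[s]
    for z in(.03,.058,.084,.108):
        q=P[abs(P[:,2]-z)<.004]
        if len(q)>3:
            (x,y),r=cv2.minEnclosingCircle((q[:,:2]*1000).astype(np.float32));print(n,z,len(q),"circ",round(x,1),round(y,1),round(2*r,1), q.mean(0).round(4))
f=np.load("top0.npz")["p"];g=np.load("scene0.npz")["p"]
a=cv2.resize(f[185:250,140:210],None,fx=5.5,fy=5.5,interpolation=cv2.INTER_CUBIC);b=cv2.resize(g[230:310,160:246],None,fx=4.5,fy=4.5,interpolation=cv2.INTER_CUBIC)
a=cv2.copyMakeBorder(a,0,max(0,b.shape[0]-a.shape[0]),0,0,0);b=cv2.copyMakeBorder(b,0,a.shape[0]-b.shape[0],0,0,0)
cv2.imwrite("pics/crop.png",np.hstack([a,b]))
E
```

```text
top [174. 293.] rect 441.0 198.5 86.8 86.1 87 zmed [0.0065 0.0134 0.0174]
top [253. 283.] rect 444.5 17.4 72.9 72.5 87 zmed [0.0067 0.0144 0.0176]
top [350. 213.] rect 584.6 -225.3 59.4 59.5 82 zmed [0.0077 0.0151 0.0182]
top [259. 218.] rect 593.4 -9.3 101.7 100.0 8 zmed [0.0067 0.0131 0.0176]
top [172. 101.] rect 909.7 181.5 105.8 105.6 63 zmed [0.0078 0.024  0.053 ]
top [380.   8.] rect 1108.8 -384.5 165.9 78.0 84 zmed [-0.2983 -0.2892 -0.2819]
top 0.03 155 circ 611.2 186.3 65.8 [0.6012 0.1784 0.0296]
top 0.058 133 circ 611.4 185.9 51.8 [0.6081 0.1762 0.058 ]
top 0.084 102 circ 609.4 186.6 38.0 [0.6058 0.1844 0.0836]
top 0.108 99 circ 607.7 183.9 24.6 [0.6074 0.1845 0.1077]
scene [261. 330.] rect 440.5 201.5 92.1 90.9 87 zmed [0.0069 0.0135 0.0168]
scene [318. 275.] rect 443.8 21.8 80.7 77.6 87 zmed [0.0069 0.0142 0.017 ]
scene [271. 239.] rect 592.9 -5.3 104.7 110.5 8 zmed [0.0069 0.012  0.0168]
scene [114. 216.] rect 952.1 174.4 86.4 207.3 81 zmed [0.0099 0.0291 0.0667]
scene [328. 199.] rect 583.8 -219.7 68.5 66.2 83 zmed [0.0072 0.0141 0.0172]
scene [ 68. 176.] rect 1196.9 136.5 21.5 283.5 66 zmed [-0.4326 -0.331  -0.2485]
scene [415.  19.] rect 1277.5 -2137.4 308.4 585.6 20 zmed [0.078  0.112  0.1384]
scene [40. 71.] rect 2408.8 -383.6 42.9 2236.3 66 zmed [-0.1434  0.1385  0.3045]
scene 0.03 542 circ 662.6 181.3 297.5 [0.6634 0.1482 0.029 ]
scene 0.058 167 circ 611.0 187.7 52.3 [0.6022 0.1964 0.0578]
scene 0.084 140 circ 609.3 188.6 39.7 [0.6047 0.1945 0.0837]
scene 0.108 88 circ 607.7 186.2 25.7 [0.6068 0.1877 0.1075]
```

View pics/crop.png

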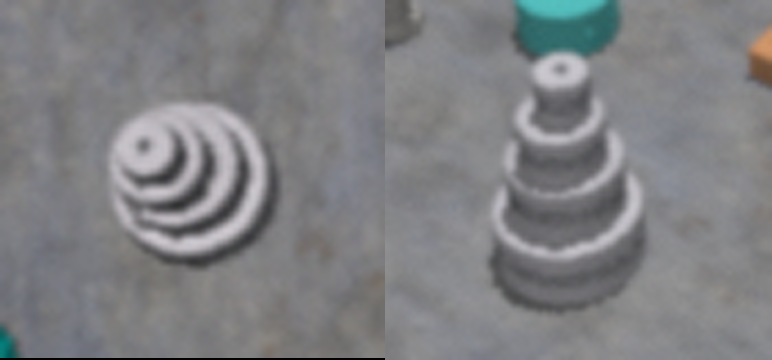

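```bash
python3 - <<'E'
from h import *
nests={24:(.5846,-.2253),38:(.4445,.0174),52:(.441,.1985),66:(.5934,-.0093)}
for n in("top","scene"):
    d=np.load(n+"0.npz")["d"];C=cloud(n,d);v,u=np.indices(d.shape);ok=d>0
    for k,(x,y) in nests.items():
        s=k+34;q=C[ok&(np.hypot(C[...,0]-x,C[...,1]-y)<s*.00085)&(C[...,2]>.0125)&(C[...,2]<.025)]
        r=cv2.minAreaRect((q[:,:2]*1000).astype(np.float32));print(n,k,np.round(r[0],1),np.round(r[1],1),q[:,2].mean().round(4))
    # obstacle heights in band along path
    a=np.array([.22,-.61]);b=np.array([.608,.185]);l=np.linalg.norm(b-a);e=(b-a)/l
    rel=C[...,:2]-a;t=rel@e;w=abs(rel@np.array([-e[1],e[0]]))
    for t0 in np.arange(-.1,.95,.1):
        m=ok&(w<.13)&(t>=t0)&(t<t0+.1)
        if m.any():print(round(t0,1),C[...,2][m].max().round(3),end="; ")
    print()
from scipy.spatial.transform import Rotation as Ro
s=ctrl.get_state();R=Ro.from_rotvec(s["tool_rot"]).as_matrix();print(R.round(4),s["position"])
print("rel stack in tool",R.T@(np.array([.6077,.185,.2216])-s["position"]))
E
```

```text
top 24 [ 584.6 -224.8] [58.4 58.5] 0.0163
top 38 [444.2  17.8] [72.1 72.1] 0.016
top 52 [441.1 198.1] [87.1 86.1] 0.0158
top 66 [593.2  -9.4] [101.1  99.7] 0.0162
-0.1 0.005; 0.0 0.007; 0.1 0.169; 0.2 0.168; 0.3 0.007; 0.4 0.037; 0.5 0.027; 0.6 0.022; 0.7 0.022; 0.8 0.113; 0.9 0.086; 
scene 24 [ 585.3 -224.1] [61.4 62.4] 0.0158
scene 38 [444.4  19.4] [75.  74.5] 0.0158
scene 52 [441.7 199.7] [88.1 88.7] 0.0157
scene 66 [593.8  -8.1] [102.3 104.7] 0.0157
-0.1 0.336; 0.0 0.395; 0.1 0.167; 0.2 0.166; 0.3 0.005; 0.4 0.034; 0.5 0.03; 0.6 0.02; 0.7 0.02; 0.8 0.11; 0.9 0.085; 
[[ 9.411e-01  3.380e-01 -7.000e-04]
 [ 3.380e-01 -9.411e-01  1.500e-03]
 [-1.000e-04 -1.700e-03 -1.000e+00]] [ 0.21948669 -0.6113158   0.22159428]
rel stack in tool [ 0.6345353  -0.61821716  0.00095774]
```

```bash
python3 -m handwheel '[[0.087,0.03,-0.029,0,0,0,0],[0.087,0.042,-0.041,0,0,0,0],[0.087,0.042,-0.041,0,0,0,0],[0.087,0.042,-0.041,0,0,0,0],[0.087,0.042,-0.041,0,0,0,0],[0.087,0.042,-0.041,0,0,0,0],[0.087,0.042,-0.041,0,0,0,0],[0.087,0.042,-0.041,0,0,0,0],[0.087,0.042,-0.041,0,0,0,0],[0.087,0.042,-0.041,0,0,0,0],[0.087,0.042,-0.041,0,0,0,0],[0.087,0.042,-0.041,0,0,0,0]]' 40
cat > rel.py <<'E'
import sys
from h import *
from scipy.spatial.transform import Rotation as Ro
s=ctrl.get_state();R=Ro.from_rotvec(s["tool_rot"]).as_matrix();g=np.array([float(a) for a in sys.argv[1:4]])
print("t",s["time"],"pos",s["position"].round(4),"w",s["grip_width"]*87,"gf",s["grip_force"],"ft",s["ft_force"].round(1))
print("shift mm",(1000*R.T@(g-s["position"])).round(1))
print("turn deg to vertical (tool)",np.degrees(np.cross([0,0,1],R.T@[0,0,-1])).round(2),"yaw x",np.degrees(np.arctan2(R[1,0],R[0,0])).round(2))
E
python3 rel.py .6077 .185 .22
```

```text
time: 1.6
position: [0.5208, 0.0078, 0.2224]
tool_rot: [3.095, 0.538, -0.0]
ft_force: [0.3, -0.9, 0.9]
grip_width: 0.999
grip_force: 0.0
t 1.6 pos [0.5208 0.0078 0.2224] w 86.95643606316474 gf 0.0 ft [ 0.3 -0.9  0.9]
shift mm [ 141.6 -137.5    2.3]
turn deg to vertical (tool) [ 0.04  0.01 -0.  ] yaw x 19.73
```

```bash
python3 -m handwheel '[[0.087,0.04,-0.038,0,0,0,0],[0.087,0.04,-0.04,0,0,0,0],[0.087,0.04,-0.04,0,0,0,0],[0.087,0.0225,-0.02,0,0,0,0],[0.087,0,0,0,0,0,0],[0.087,0,0,0,0,0,0],[0.087,0,0,0,0,0,0]]'
python3 rel.py .6077 .185 .096
python3 - <<'E'
from h import *
p,_=ctrl.get_image("scene");q,_=ctrl.get_image("top")
cv2.imwrite("pics/a.png",np.hstack([cv2.resize(p[130:330,100:300],None,fx=2,fy=2),cv2.resize(q[110:310,80:280],None,fx=2,fy=2)]))
E
```

```text
time: 2.48
position: [0.608, 0.1824, 0.2225]
tool_rot: [3.094, 0.535, -0.0]
ft_force: [0.3, -0.2, 0.4]
grip_width: 0.999
grip_force: 0.0
t 2.475 pos [0.608  0.1824 0.2225] w 86.93069022497222 gf 0.0 ft [ 0.3 -0.2  0.4]
shift mm [  0.7  -2.7 126.5]
turn deg to vertical (tool) [ 0.08  0.02 -0.  ] yaw x 19.62
```

View pics/a.png

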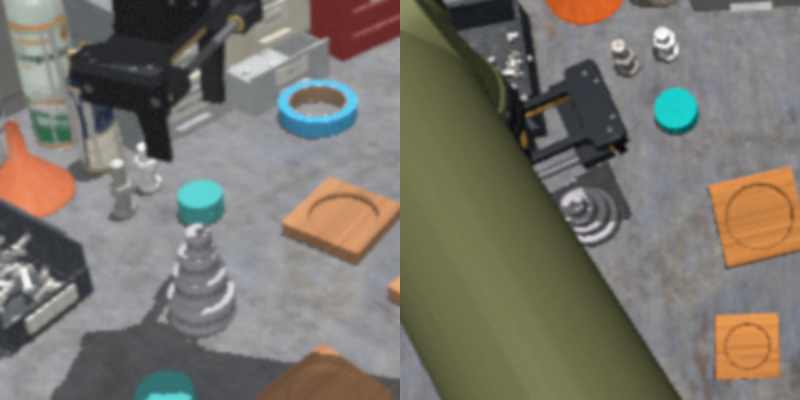

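The scene view shows the open gripper hanging over the stack; the top of the stack is clear between the fingers. I'll go down to the smallest disc.

```bash
python3 -m handwheel '[[0.087,0.0005,-0.0025,0.03,0,0,0],[0.087,0,0,0.04,0,0,0],[0.087,0,0,0.035,0,0,0],[0.087,0,0,0.0215,0,0,0],[0.05,0,0,0,0,0,0],[0.035,0,0,0,0,0,0],[0.027,0,0,0,0,0,0],[0.027,0,0,0,0,0,0]]' 15
python3 rel.py .6077 .185 .096
```

```text
time: 3.58
position: [0.6082, 0.1871, 0.0971]
tool_rot: [3.095, 0.539, 0.003]
ft_force: [0.3, 0.3, -0.2]
grip_width: 0.628
grip_force: 0.0
t 3.575 pos [0.6082 0.1871 0.0971] w 54.64943990149588 gf 0.0 ft [ 0.3  0.3 -0.2]
shift mm [-1.2  1.8  1.1]
turn deg to vertical (tool) [ 0.02 -0.1   0.  ] yaw x 19.75
```

```bash
python3 -m handwheel '[[0.015,-0.001,0.002,0,0,0,0],[0.015,0,0,0,0,0,0],[0.015,0,0,0,0,0,0],[0.015,0,0,0,0,0,0],[0.015,0,0,0,0,0,0],[0.015,0,0,0,0,0,0]]' 15
python3 rel.py .6077 .185 .096
```

```text
time: 4.32
position: [0.6073, 0.1846, 0.096]
tool_rot: [3.095, 0.539, -0.0]
ft_force: [-0.7, 0.1, 0.1]
grip_width: 0.269
grip_force: 15.0
t 4.325 pos [0.6073 0.1846 0.096 ] w 23.42720703952901 gf 14.999932497739792 ft [-0.7  0.1  0.1]
shift mm [ 0.5 -0.2  0. ]
turn deg to vertical (tool) [ 0.  0. -0.] yaw x 19.76
```

```bash
python3 -m handwheel '[[0.015,0,0,-0.01,0,0,0],[0.015,0,0,-0.03,0,0,0],[0.015,0,0.015,-0.02,0,0,0],[0.015,-0.018,0.04,0,0,0,0],[0.015,-0.02,0.045,0,0,0,0],[0.015,-0.02,0.045,0,0,0,0],[0.015,-0.02,0.045,0,0,0,0],[0.015,-0.02,0.045,0,0,0,0],[0.015,-0.02,0.045,0,0,0,0],[0.015,-0.02,0.045,0,0,0,0],[0.015,-0.02,0.0375,0,0,0,0],[0.015,-0.0013,0.015,0,0,0,0]]'
python3 -m handwheel '[[0.015,0,0,0,0,0,0],[0.015,0,0,0,0,0,0]]'
python3 rel.py .585 -.2245 .0225
cat > held.py <<'E'
import sys
from h import *
# crop both views around the nest at given x,y + show what is held
x,y,z=[float(a) for a in sys.argv[1:4]];o=[]
for n in("scene","top"):
    p,d=ctrl.get_image(n);np.savez("held_"+n+".npz",p=p,d=d)
    u,v=proj(n,[x,y,z])[0].astype(int);p=cv2.copyMakeBorder(p,50,50,50,50,0)
    o.append(cv2.resize(p[v:v+100,u:u+100],None,fx=4,fy=4,interpolation=cv2.INTER_CUBIC))
cv2.imwrite("pics/"+sys.argv[4],np.hstack(o))
E
python3 held.py .585 -.2245 .07 b.png
```

```text
time: 5.82
position: [0.5834, -0.2303, 0.1563]
tool_rot: [3.095, 0.528, -0.002]
ft_force: [-0.5, 0.4, -0.6]
grip_width: 0.265
grip_force: 15.0
time: 6.08
position: [0.5855, -0.2222, 0.1562]
tool_rot: [-3.093, -0.543, -0.001]
ft_force: [0.0, 1.0, -0.9]
grip_width: 0.271
grip_force: 15.0
t 6.075 pos [ 0.5855 -0.2222  0.1562] w 23.600478258318557 gf 15.000036656856537 ft [ 0.   1.  -0.9]
shift mm [ -1.3   2.1 133.7]
turn deg to vertical (tool) [-0.06 -0.04  0.  ] yaw x 19.91
```

View pics/b.png

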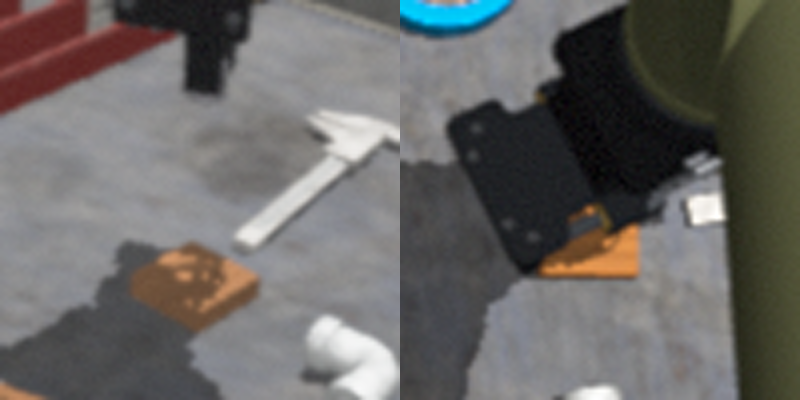

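The disc is held just over nest_24. The caliper and elbow are clear of the fingers. I'll lower it.

```bash
python3 -m handwheel '[[0.015,-0.001,0.002,0.025,0,0,0],[0.015,0,0,0.04,0,0,0],[0.015,0,0,0.035,0,0,0],[0.015,0,0,0.02,0,0,0],[0.015,0,0,0,0,0,0],[0.015,0,0,0,0,0,0],[0.015,0,0,0,0,0,0]]'
python3 rel.py .585 -.2245 .0205
```

```text
time: 7.05
position: [0.5859, -0.2271, 0.0378]
tool_rot: [3.093, 0.539, 0.004]
ft_force: [0.2, -0.4, -0.7]
grip_width: 0.268
grip_force: 15.0
t 7.05 pos [ 0.5859 -0.2271  0.0378] w 23.329306133002966 gf 14.999907910823822 ft [ 0.2 -0.4 -0.7]
shift mm [-0.  -2.8 17.3]
turn deg to vertical (tool) [ 0.12 -0.11  0.  ] yaw x 19.76
```

```bash
python3 -m handwheel '[[0.015,0,-0.002,0,0,0,0],[0.015,0,0,0,0,0,0],[0.015,0,0,0,0,0,0],[0.015,0,0,0,0,0,0]]'
python3 rel.py .585 -.2245 .0205
```

```text
time: 7.55
position: [0.584, -0.2249, 0.036]
tool_rot: [3.095, 0.539, -0.0]
ft_force: [-0.5, -1.2, -1.2]
grip_width: 0.268
grip_force: 15.0
t 7.55 pos [ 0.584  -0.2249  0.036 ] w 23.301099215036494 gf 14.999897181987762 ft [-0.5 -1.2 -1.2]
shift mm [ 1.1 -0.  15.5]
turn deg to vertical (tool) [ 0.    0.01 -0.  ] yaw x 19.75
```

Settles after about 0.5 s. Final lowering.

```bash
python3 -m handwheel '[[0.015,0.001,0,0.007,0,0,0],[0.015,0,0,0.006,0,0,0],[0.015,0,0,0.0025,0,0,0],[0.015,0,0,0,0,0,0],[0.015,0,0,0,0,0,0],[0.015,0,0,0,0,0,0]]'
python3 rel.py .585 -.2245 .0205
```

```text
time: 8.3
position: [0.585, -0.2245, 0.0205]
tool_rot: [3.095, 0.539, 0.0]
ft_force: [-0.1, -1.1, -0.0]
grip_width: 0.27
grip_force: 15.0
t 8.3 pos [ 0.585  -0.2245  0.0205] w 23.45707219563147 gf 14.999797493219376 ft [-0.1 -1.1 -0. ]
shift mm [ 0. -0.  0.]
turn deg to vertical (tool) [ 0.01 -0.    0.  ] yaw x 19.76
```

```bash
python3 -m handwheel '[[0.03,0,0,0,0,0,0],[0.045,0,0,0,0,0,0],[0.045,0,0,0,0,0,0],[0.045,0,0,0,0,0,0],[0.045,0,0,-0.015,0,0,0],[0.045,0,0,-0.05,0,0,0],[0.087,0,0,-0.06,0,0,0],[0.087,0.012,-0.0295,0,0,0,0],[0.087,0.02,-0.045,0,0,0,0],[0.087,0.02,-0.045,0,0,0,0],[0.087,0.02,-0.045,0,0,0,0],[0.087,0.02,-0.045,0,0,0,0]]'
python3 held.py .585 -.2245 .02 c.png
python3 -m handwheel '[[0.087,0.02,-0.045,0,0,0,0],[0.087,0.02,-0.045,0,0,0,0],[0.087,0.02,-0.045,0,0,0,0],[0.087,0.01,-0.035,0,0,0,0],[0.087,0,0,0,0,0,0],[0.087,0,0,0,0,0,0],[0.087,0,0,0,0,0,0],[0.087,0,0,0,0,0,0]]'
python3 rel.py .6094 .1875 .071
```

```text
time: 9.8
position: [0.6011, 0.0053, 0.1469]
tool_rot: [3.094, 0.539, 0.002]
ft_force: [0.7, 0.1, -0.2]
grip_width: 0.99
grip_force: 0.0
time: 10.9
position: [0.6096, 0.1858, 0.1456]
tool_rot: [3.095, 0.535, 0.0]
ft_force: [-0.5, -0.3, 0.9]
grip_width: 0.998
grip_force: 0.0
t 10.9 pos [0.6096 0.1858 0.1456] w 86.83726643970476 gf 0.0 ft [-0.5 -0.3  0.9]
shift mm [ 0.4 -1.7 74.6]
turn deg to vertical (tool) [ 0.04  0.   -0.  ] yaw x 19.63
```

View pics/c.png

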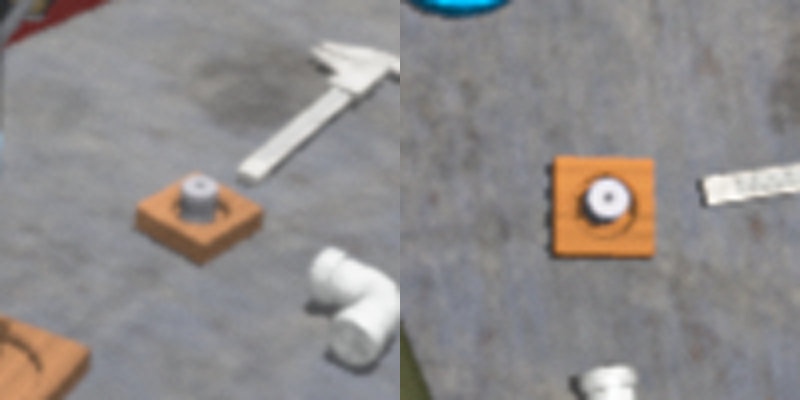

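The smallest disc is upright in its recess. I'll check its height and re-measure the stack from that saved frame, which was taken with the stack partly clear.

```bash
cat > chk.py <<'E'
import sys
from h import *
x,y,z,r=[float(a) for a in sys.argv[1:5]]
for n in("top","scene"):
    d=np.load("held_"+n+".npz")["d"];C=cloud(n,d)
    q=C[(d>0)&(np.hypot(C[...,0]-x,C[...,1]-y)<r)&(abs(C[...,2]-z)<.006)]
    if len(q)>3:
        q=q[q[:,2]>np.median(q[:,2])-.004]
        (a,b),R=cv2.minEnclosingCircle((q[:,:2]*1000).astype(np.float32));print(n,len(q),np.percentile(q[:,2],[10,50,90]).round(4),"circ",round(a,1),round(b,1),round(2*R,1))
E
python3 chk.py .585 -.2245 .032 .02;  python3 chk.py .609 .187 .084 .03
```

```text
top 79 [0.0305 0.0324 0.0344] circ 585.4 -225.2 24.1
scene 51 [0.0296 0.0316 0.0331] circ 585.5 -222.7 25.8
top 228 [0.0817 0.0838 0.0859] circ 608.9 186.7 38.2
scene 226 [0.082  0.0838 0.0851] circ 610.2 188.6 40.6
```

```bash
python3 -m handwheel '[[0.087,0,-0.001,0.03,0,0,0],[0.087,0,0,0.035,0,0,0],[0.087,0,0,0.0095,0,0,0],[0.05,0,0,0,0,0,0],[0.05,0,0,0,0,0,0],[0.043,0,0,0,0,0,0],[0.043,0,0,0,0,0,0]]' 20
python3 rel.py .6094 .1875 .071
```

```text
time: 11.78
position: [0.6093, 0.1885, 0.0718]
tool_rot: [3.095, 0.539, 0.002]
ft_force: [-0.4, -1.2, 0.6]
grip_width: 0.63
grip_force: 0.0
t 11.775 pos [0.6093 0.1885 0.0718] w 54.84730590024265 gf 0.0 ft [-0.4 -1.2  0.6]
shift mm [-0.2  1.   0.8]
turn deg to vertical (tool) [ 0.02 -0.07  0.  ] yaw x 19.76
```

```bash
python3 -m handwheel '[[0.041,0,0.0005,0,0,0,0],[0.041,0,0,0,0,0,0],[0.028,0,0,0,0,0,0],[0.028,0,0,0,0,0,0],[0.028,0,0,0,0,0,0],[0.028,0,0,0,0,0,0]]' 25
python3 rel.py .444 .0185 .021
```

```text
time: 12.52
position: [0.609, 0.1878, 0.071]
tool_rot: [3.095, 0.539, -0.0]
ft_force: [-0.0, -0.4, 0.7]
grip_width: 0.426
grip_force: 25.0
t 12.525 pos [0.609  0.1878 0.071 ] w 37.102542154488425 gf 25.000055730342865 ft [-0.  -0.4  0.7]
shift mm [-212.5  103.6   50. ]
turn deg to vertical (tool) [ 0.01  0.01 -0.  ] yaw x 19.75
```

```bash
python3 -m handwheel '[[0.028,0,0,-0.01,0,0,0],[0.028,0,0,-0.03,0,0,0],[0.028,0,0,-0.02,0,0,0],[0.028,-0.02,0.01,0,0,0,0],[0.028,-0.035,0.017,0,0,0,0],[0.028,-0.04,0.02,0,0,0,0],[0.028,-0.04,0.02,0,0,0,0],[0.028,-0.04,0.02,0,0,0,0],[0.028,-0.0275,0.0125,0.02,0,0,0],[0.028,-0.01,0.0041,0.035,0,0,0],[0.028,0,0,0.03,0,0,0],[0.028,0,0,0.01,0,0,0]]'
python3 -m handwheel '[[0.028,0,0,0,0,0,0],[0.028,0,0,0,0,0,0],[0.028,0,0,0,0,0,0],[0.028,0,0,0,0,0,0]]'
python3 rel.py .4444 .0185 .0215
```

```text
time: 14.02
position: [0.4427, 0.0187, 0.035]
tool_rot: [-3.094, -0.539, 0.004]
ft_force: [0.3, 0.3, -1.8]
grip_width: 0.424
grip_force: 25.0
time: 14.52
position: [0.4445, 0.0185, 0.0366]
tool_rot: [3.094, 0.539, 0.002]
ft_force: [0.4, -0.2, -2.7]
grip_width: 0.427
grip_force: 25.0
t 14.525 pos [0.4445 0.0185 0.0366] w 37.16259502390229 gf 24.999541640281677 ft [ 0.4 -0.2 -2.7]
shift mm [-0.2 -0.  15.1]
turn deg to vertical (tool) [ 0.04 -0.05  0.  ] yaw x 19.75
```

```bash
python3 -m handwheel '[[0.028,0,0,0.007,0,0,0],[0.028,0,0,0.006,0,0,0],[0.028,0,0,0.002,0,0,0],[0.028,0,0,0,0,0,0],[0.028,0,0,0,0,0,0],[0.028,0,0,0,0,0,0]]'
python3 rel.py .4444 .0185 .021
```

```text
time: 15.28
position: [0.4439, 0.0186, 0.0209]
tool_rot: [3.095, 0.539, -0.0]
ft_force: [-0.5, 0.5, -1.5]
grip_width: 0.433
grip_force: 25.0
t 15.275 pos [0.4439 0.0186 0.0209] w 37.63221361115177 gf 24.99972492456436 ft [-0.5  0.5 -1.5]
shift mm [ 0.5  0.3 -0.1]
turn deg to vertical (tool) [ 0.    0.01 -0.  ] yaw x 19.76
```

```bash
python3 -m handwheel '[[0.045,0,0,0,0,0,0],[0.06,0,0,0,0,0,0],[0.06,0,0,0,0,0,0],[0.06,0,0,0,0,0,0],[0.06,0,0,-0.01,0,0,0],[0.087,0,0,-0.04,0,0,0],[0.087,0,0,-0.05,0,0,0],[0.087,0.0145,-0.0069,0,0,0,0],[0.087,0.04,-0.019,0,0,0,0],[0.087,0.05,-0.024,0,0,0,0],[0.087,0.05,-0.024,0,0,0,0],[0.087,0.045,-0.022,0,0,0,0]]' 20
python3 -m handwheel '[[0.087,0.015,-0.006,0,0,0,0],[0.087,0,0,0,0,0,0],[0.087,0,0,0,0,0,0],[0.087,0,0,0,0,0,0],[0.087,0,0,0,0,0,0]]'
python3 rel.py .6112 .187 .043
python3 held.py .5 .1 .02 d.png; python3 chk.py .4444 .0185 .034 .03;python3 chk.py .611 .187 .058 .035
```

```text
time: 16.77
position: [0.6009, 0.1773, 0.1215]
tool_rot: [-3.095, -0.538, -0.001]
ft_force: [-0.3, -0.3, 0.4]
grip_width: 0.999
grip_force: 0.0
time: 17.4
position: [0.6114, 0.186, 0.1214]
tool_rot: [3.094, 0.537, 0.001]
ft_force: [-0.7, 0.4, -0.4]
grip_width: 0.998
grip_force: 0.0
t 17.4 pos [0.6114 0.186  0.1214] w 86.79688527876841 gf 0.0 ft [-0.7  0.4 -0.4]
shift mm [ 0.2 -1.1 78.4]
turn deg to vertical (tool) [ 0.05 -0.01  0.  ] yaw x 19.7
top 224 [0.032  0.0339 0.036 ] circ 444.4 18.1 37.4
scene 203 [0.0319 0.0338 0.0353] circ 444.5 19.4 39.6
top 35 [0.0564 0.058  0.0598] circ 618.5 167.6 26.4
scene 405 [0.0561 0.0578 0.0592] circ 612.0 187.5 53.9
```

View pics/d.png

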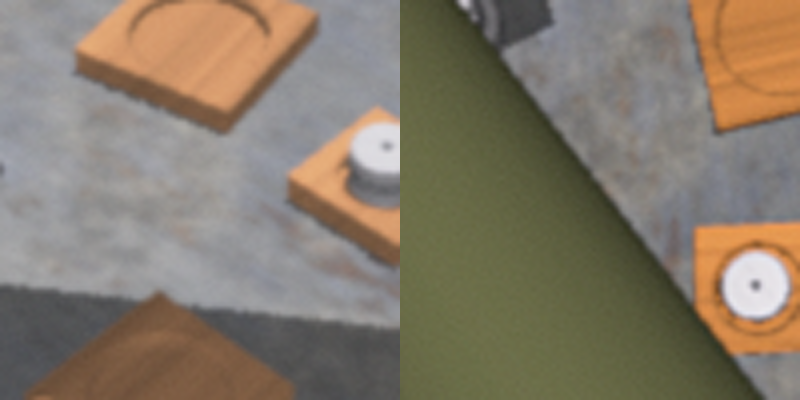

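disc_38 is flat, with its top at 34 mm as expected. Next is disc_52.

```bash
python3 -m handwheel '[[0.087,0,-0.0005,0.03,0,0,0],[0.087,0,0,0.035,0,0,0],[0.087,0,0,0.0135,0,0,0],[0.06,0,0,0,0,0,0],[0.06,0,0,0,0,0,0],[0.056,0,0,0,0,0,0],[0.056,0,0,0,0,0,0],[0.056,0,0,0,0,0,0]]' 25
python3 -m handwheel '[[0.042,0,0,0,0,0,0],[0.042,0,0,0,0,0,0],[0.042,0,0,0,0,0,0],[0.042,0,0,0,0,0,0]]' 45
python3 rel.py .4413 .199 .021
```

```text
time: 18.5
position: [0.6115, 0.1875, 0.0429]
tool_rot: [3.095, 0.539, 0.001]
ft_force: [-0.5, 0.3, 0.7]
grip_width: 0.653
grip_force: 0.0
time: 19.0
position: [0.6114, 0.1872, 0.0426]
tool_rot: [3.095, 0.539, 0.0]
ft_force: [0.2, -0.9, 1.4]
grip_width: 0.583
grip_force: 45.0
t 19.0 pos [0.6114 0.1872 0.0426] w 50.7246746471683 gf 45.00043988227844 ft [ 0.2 -0.9  1.4]
shift mm [-156.1  -68.6   21.6]
turn deg to vertical (tool) [ 0.03 -0.    0.  ] yaw x 19.75
```

```bash
python3 -m handwheel '[[0.042,0,0,-0.01,0,0,0],[0.042,0,0,-0.025,0,0,0],[0.042,0,0,-0.015,0,0,0],[0.042,-0.02,-0.0086,0,0,0,0],[0.042,-0.035,-0.0155,0,0,0,0],[0.042,-0.04,-0.0175,0,0,0,0],[0.042,-0.035,-0.0155,0,0,0,0],[0.042,-0.02,-0.009,0.01,0,0,0],[0.042,-0.0061,-0.0025,0.025,0,0,0],[0.042,0,0,0.02,0,0,0],[0.042,0,0,0,0,0,0],[0.042,0,0,0,0,0,0]]'
python3 -m handwheel '[[0.042,0,0,0,0,0,0],[0.042,0,0,0,0,0,0]]'
python3 rel.py .4413 .199 .021
```

```text
time: 20.5
position: [0.442, 0.1998, 0.038]
tool_rot: [-3.094, -0.539, -0.001]
ft_force: [-0.3, 0.4, -3.7]
grip_width: 0.585
grip_force: 45.0
time: 20.75
position: [0.4418, 0.1994, 0.038]
tool_rot: [-3.095, -0.539, -0.002]
ft_force: [-0.1, -1.3, -3.9]
grip_width: 0.582
grip_force: 45.0
t 20.75 pos [0.4418 0.1994 0.038 ] w 50.67269317046594 gf 44.99890208244324 ft [-0.1 -1.3 -3.9]
shift mm [-0.6  0.2 17. ]
turn deg to vertical (tool) [ 0.   -0.05  0.  ] yaw x 19.74
```

```bash
python3 -m handwheel '[[0.042,-0.0005,0,0.007,0,0,0],[0.042,0,0,0.006,0,0,0],[0.042,0,0,0.004,0,0,0],[0.042,0,0,0,0,0,0],[0.042,0,0,0,0,0,0],[0.042,0,0,0,0,0,0]]'
python3 rel.py .4413 .199 .0206
```

```text
time: 21.5
position: [0.4404, 0.1989, 0.0206]
tool_rot: [3.094, 0.539, -0.001]
ft_force: [-3.3, -2.0, 3.3]
grip_width: 0.584
grip_force: 45.0
t 21.5 pos [0.4404 0.1989 0.0206] w 50.817450225918066 gf 45.0011283159256 ft [-3.3 -2.   3.3]
shift mm [ 0.9  0.2 -0. ]
turn deg to vertical (tool) [ 0.02  0.05 -0.  ] yaw x 19.76
```

```bash
python3 -m handwheel '[[0.06,0,0,0,0,0,0],[0.07,0,0,0,0,0,0],[0.07,0,0,0,0,0,0],[0.07,0,0,0,0,0,0],[0.07,0,0,-0.01,0,0,0],[0.087,0,0,-0.03,0,0,0],[0.087,0,0,-0.03,0,0,0],[0.087,0.0369,0.016,0,0,0,0],[0.087,0.04,0.018,0,0,0,0],[0.087,0.04,0.018,0,0,0,0],[0.087,0.04,0.017,0,0,0,0],[0.087,0,0,0,0,0,0]]' 20
python3 -m handwheel '[[0.087,0,0,0,0,0,0],[0.087,0,0,0,0,0,0],[0.087,0,0,0,0,0,0]]'
python3 rel.py .6112 .187 .0145
python3 held.py .5 .2 .02 e.png; python3 chk.py .4413 .199 .036 .035;python3 chk.py .611 .187 .030 .045
```

```text
time: 23.0
position: [0.6147, 0.1858, 0.0905]
tool_rot: [-3.095, -0.533, -0.002]
ft_force: [-0.6, -0.3, 0.4]
grip_width: 1.001
grip_force: 0.0
time: 23.38
position: [0.6111, 0.1874, 0.091]
tool_rot: [3.094, 0.54, 0.001]
ft_force: [0.8, 0.5, 0.1]
grip_width: 0.999
grip_force: 0.0
t 23.375 pos [0.6111 0.1874 0.091 ] w 86.91291058347731 gf 0.0 ft [0.8 0.5 0.1]
shift mm [-0.   0.3 76.5]
turn deg to vertical (tool) [ 0.04 -0.02  0.  ] yaw x 19.81
scene 539 [0.0342 0.0359 0.0373] circ 442.3 199.5 54.6
top 23 [0.0272 0.0294 0.0319] circ 627.1 165.7 34.5
scene 630 [0.0281 0.0298 0.0313] circ 611.8 189.8 68.9
```

View pics/e.png

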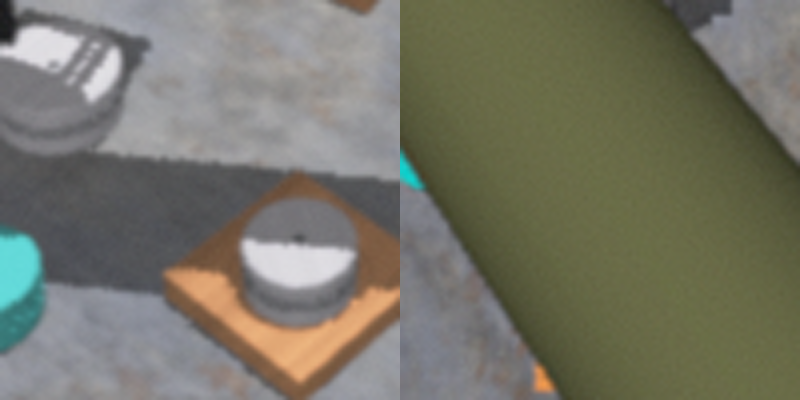

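disc_52 is flat, with its top at 36 mm. Last is disc_66.

```bash
python3 -m handwheel '[[0.087,0,-0.0005,0.03,0,0,0],[0.087,0,0,0.035,0,0,0],[0.087,0,0,0.0115,0,0,0],[0.087,0,0,0,0,0,0],[0.074,0,0,0,0,0,0],[0.07,0,0,0,0,0,0],[0.07,0,0,0,0,0,0],[0.068,0,0,0,0,0,0]]' 30
python3 -m handwheel '[[0.055,0,0,0,0,0,0],[0.055,0,0,0,0,0,0],[0.055,0,0,0,0,0,0],[0.055,0,0,0,0,0,0]]' 58
python3 rel.py .5935 -.0088 .0225
```

```text
time: 24.48
position: [0.6117, 0.1876, 0.0144]
tool_rot: [3.095, 0.539, 0.001]
ft_force: [0.0, 0.2, 0.6]
grip_width: 0.793
grip_force: 0.0
time: 24.98
position: [0.6115, 0.1878, 0.0142]
tool_rot: [-3.095, -0.539, -0.0]
ft_force: [-1.0, 0.3, 0.9]
grip_width: 0.745
grip_force: 58.0
t 24.975 pos [0.6115 0.1878 0.0142] w 64.77702319856071 gf 58.000813722610474 ft [-1.   0.3  0.9]
shift mm [-83.4 178.9  -8.4]
turn deg to vertical (tool) [-0. -0.  0.] yaw x 19.75
```

```bash
python3 -m handwheel '[[0.055,0,0,-0.01,0,0,0],[0.055,0,0,-0.025,0,0,0],[0.055,0,0,-0.015,0,0,0],[0.055,-0.01,0.0215,0,0,0,0],[0.055,-0.016,0.034,0,0,0,0],[0.055,-0.018,0.039,0,0,0,0],[0.055,-0.018,0.039,0,0,0,0],[0.055,-0.014,0.03,0,0,0,0],[0.055,-0.0074,0.0154,0.005,0,0,0],[0.055,0,0,0.012,0,0,0],[0.055,0,0,0.008,0,0,0],[0.055,0,0,0,0,0,0]]'
python3 -m handwheel '[[0.055,0,0,0,0,0,0],[0.055,0,0,0,0,0,0],[0.055,0,0,0,0,0,0]]'
python3 rel.py .5935 -.0088 .0222
```

```text
time: 26.48
position: [0.5925, -0.0065, 0.0378]
tool_rot: [-3.092, -0.544, 0.003]
ft_force: [0.8, -0.4, -6.1]
grip_width: 0.743
grip_force: 58.0
time: 26.85
position: [0.5938, -0.0088, 0.0394]
tool_rot: [3.095, 0.539, 0.001]
ft_force: [-1.0, 0.7, -7.1]
grip_width: 0.744
grip_force: 58.0
t 26.85 pos [ 0.5938 -0.0088  0.0394] w 64.73848816704671 gf 57.99740374088287 ft [-1.   0.7 -7.1]
shift mm [-0.3 -0.1 17.2]
turn deg to vertical (tool) [ 0.02 -0.03  0.  ] yaw x 19.77
```

```bash
python3 -m handwheel '[[0.055,0,0,0.007,0,0,0],[0.055,0,0,0.006,0,0,0],[0.055,0,0,0.004,0,0,0],[0.055,0,0,0,0,0,0],[0.055,0,0,0,0,0,0],[0.055,0,0,0,0,0,0]]'
python3 rel.py .5935 -.0088 .0222
```

```text
time: 27.6
position: [0.5931, -0.0091, 0.0222]
tool_rot: [3.095, 0.539, -0.001]
ft_force: [-3.5, -0.1, -0.5]
grip_width: 0.743
grip_force: 58.0
t 27.6 pos [ 0.5931 -0.0091  0.0222] w 64.61740707094883 gf 57.99995183944702 ft [-3.5 -0.1 -0.5]
shift mm [ 0.4 -0.1 -0. ]
turn deg to vertical (tool) [ 0.01  0.05 -0.  ] yaw x 19.75
```

```bash
python3 -m handwheel '[[0.075,0,0,0,0,0,0],[0.085,0,0,0,0,0,0],[0.085,0,0,0,0,0,0],[0.085,0,0,0,0,0,0],[0.085,0,0,-0.01,0,0,0],[0.085,0,0,-0.035,0,0,0],[0.085,0,0,-0.05,0,0,0],[0.085,0,0,-0.06,0,0,0],[0.085,-0.03,0.04,-0.02,0,0,0],[0.085,-0.04,0.045,0,0,0,0],[0.085,-0.04,0.045,0,0,0,0],[0.085,-0.02,0.03,0,0,0,0]]' 20
python3 -m handwheel '[[0.085,0,0,0,0,0,0],[0.085,0,0,0,0,0,0],[0.085,0,0,0,0,0,0],[0.085,0,0,0,0,0,0]]'
python3 held.py .5 0 .02 f.png
python3 chk.py .5935 -.0088 .038 .04; python3 chk.py .4413 .199 .036 .035; python3 chk.py .4444 .0185 .034 .03; python3 chk.py .585 -.2245 .032 .02
python3 - <<'E'
from h import *
a=np.load("held_scene.npz")["p"];cv2.imwrite("pics/g.png",a)
E
```

```text
time: 29.1
position: [0.5237, -0.2071, 0.1979]
tool_rot: [3.094, 0.533, -0.0]
ft_force: [1.3, 0.3, -0.4]
grip_width: 0.982
grip_force: 0.0
time: 29.6
position: [0.5257, -0.2021, 0.1972]
tool_rot: [-3.094, -0.543, -0.0]
ft_force: [-0.5, -0.3, -0.6]
grip_width: 0.977
grip_force: 0.0
top 619 [0.0358 0.0379 0.0404] circ 593.6 -9.8 66.0
scene 454 [0.0364 0.0379 0.0393] circ 593.9 -7.3 68.5
top 426 [0.0334 0.0357 0.0382] circ 440.5 197.9 52.7
scene 543 [0.0342 0.0358 0.0372] circ 440.6 199.5 53.8
top 226 [0.0318 0.034  0.036 ] circ 444.5 18.1 37.6
scene 209 [0.0317 0.0337 0.0354] circ 443.8 20.6 39.3
scene 49 [0.0299 0.0319 0.0335] circ 587.1 -221.6 25.7
```

View pics/g.png

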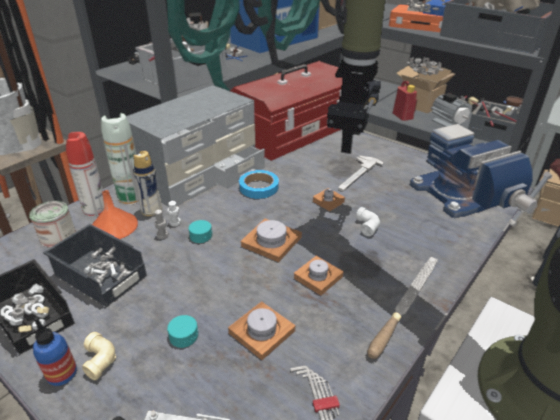

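All four discs are flat in their nests, at scene pixels (271,233), (262,322), (318,268) and (329,198). Their tops are at 38, 36, 34 and 32 mm, and the elbow and caliper haven't moved.

```bash
python3 -c "
from bench import ctrl
print(ctrl.close_job())"
```

```text
the job is handed in; nothing more can be done
None
```

The job is handed in: all four discs are lying flat on the recess floors of their own nests, none tipped, the elbow and caliper look undisturbed in the last view, and it took about 30 s of the 93 s allowed.

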